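# Check-weigh a silver bar on a two-pan balance, freeing and re-arresting the beam

### The job

Check the silver bar against the weight that already stands on the two-pan balance: with the beam still arrested, lay the bar flat in the middle of the empty pan and let go of it. Then ease the arrest lever all the way over to free the beam, let the beam settle and hang still for about two seconds so that I can read the pointer, and ease the lever all the way back so that the beam is arrested again, bar and weight still on their pans. While the beam is free touch neither the pans nor what lies on them, never let the beam bang over, and leave the weight and the other things on the bench where they are.

Things in the scene. Friction and masses are not known exactly. Their poses are not given: they have to be found in the camera images.
- balance: Two-pan balance, fixed to the bench: light grey base 170 deep (x) x 300 wide (y), its top 50 mm up. Origin on the bench under its middle; x points from the front (lever side, towards the robot) to the back, y to the left pan. The beam turns on a pillar at the middle, 90 mm up, axis along x. Between the pans a pointer and a scale plate 46 mm wide, 32 mm behind the middle, rise to 183 mm.
- beam (a joint): Tilt of the beam in rad, 0 = level, positive = left pan up; stops at -0.09 and 0.09 (9 mm at a pan). Arrested, pads under the beam hold it level. Free, it is spring-centred and damped: with bar and weight loaded it floats up to 0.05 from level and settles within 2 s; with only one pan loaded it tips right over to its stop. The pans stay horizontal.
- free_pan: Right-hand pan (-y end of the beam), empty at the start: flat steel disc 110 mm across, no rim. Origin at the centre of its upper face, 105 mm to the right of the balance's middle, 124 mm above the bench when the beam is level.
- weight_pan: Left-hand pan (+y end), the same disc, with the weight standing on it. Origin at the centre of its upper face, 105 mm to the left of the balance's middle.
- arrest_lever (a joint): Arrest lever on the front of the base, in rad: 0 = arrested (leans 0.6 rad to the left of upright, towards balance +y), 1.2 = beam free (leans 0.6 rad to the right). Its axis is parallel to balance x, 32 mm above the bench, at the middle of the front. It has a stop at each end, stays where it is left, and takes about 2 N at the knob.
- lever_knob (a point): Centre of the steel ball knob, 24 mm across, at the end of the arrest lever's 9 mm rod, 75 mm from its axis: it swings 85 mm from left to right, 94 mm above the bench at both ends, 107 mm at mid swing. It is 36 mm in front of the base's front face (121 mm in front of the balance's middle), free in front and at both sides.
- bar: Cast silver bar, 84 (x) x 28 (y) x 11 (z) mm with rounded edges, about 250 g (plus or minus 5 percent), lying flat on the bench to the left or right of the balance. Origin at the centre of its underside, x along its length.
- ref_weight: Stainless steel 250 g weight standing on the left pan: a cylinder 32 mm across with a knob on top, 56 mm high. Origin at the centre of its underside. To be left alone.
- stone_box: Grey stone box with a clear lid, 100 (x) x 70 (y) x 22 mm high, lying on the bench at the other side of the balance from the bar. Origin at the centre of its underside. To be left alone.
- lotion_bottle: Yellow bottle, 58 mm across, 115 mm high, at the back left. Origin at the centre of its underside. To be left alone.
- steel_pot: Round lidded steel pot, 60 mm across, 44 mm high, at the back right. Origin at the centre of its underside. To be left alone.
Mind the look-alikes: they are no part of the job. There is more than one size of the bar; the one meant has the size given above.

How it is judged (in metres and radians):
On the way, in this order (a step that is already met when the one before it is completed fails the run):
1. the bar lies flat in the middle of the empty pan, let go, while the beam is arrested (horizontal distance between bar and free_pan below 0.022 m and z of bar in the frame of free_pan between -0.004 and 0.006 m and angle between bar's own z axis and vertical below 0.12 rad and contact force between the fingers and bar below 0.1 N and linear speed of bar below 0.03 m/s and value of joint arrest_lever below 0.12 rad and value of joint beam between -0.015 and 0.015 rad), for 0.2 s.
2. the lever is over and the free beam hangs still between its stops for 1.2 s (horizontal distance between bar and free_pan below 0.022 m and z of bar in the frame of free_pan between -0.004 and 0.006 m and angle between bar's own z axis and vertical below 0.12 rad and value of joint arrest_lever above 1.05 rad and value of joint beam between -0.075 and 0.075 rad and velocity of joint beam between -0.02 and 0.02 rad/s), for 1.2 s.
3. the lever is back and the beam is arrested level (horizontal distance between bar and free_pan below 0.022 m and z of bar in the frame of free_pan between -0.004 and 0.006 m and angle between bar's own z axis and vertical below 0.12 rad and value of joint arrest_lever below 0.12 rad and value of joint beam between -0.015 and 0.015 rad), for 0.2 s.
At the end, for the whole second after the job is handed in: The lever is back at its arrested stop (within 0.12 rad), the beam is level (within 0.015 rad) and still, the bar lies flat, let go and at rest on the right-hand pan with its centre within 22 mm of the pan's centre, and the weight stands upright on the left-hand pan within 30 mm of its centre (all of step 3 and contact force between the fingers and bar below 0.1 N and linear speed of bar below 0.03 m/s and horizontal distance between ref_weight and weight_pan below 0.03 m and angle between ref_weight's own z axis and vertical below 0.12 rad and velocity of joint beam between -0.02 and 0.02 rad/s); the robot touches nothing.
It fails at once if the beam, off its arrest, bangs over (turns faster than 0.5 rad/s) (value of joint arrest_lever above 0.12 rad and (velocity of joint beam above 0.5 rad/s or velocity of joint beam below -0.5 rad/s)).
It fails at once if a pan, the bar or the weight is touched while the beam is free (lever more than 0.3 rad over) (value of joint arrest_lever above 0.3 rad and (contact force between any of the fingers, the arm and free_pan above 0.5 N or contact force between any of the fingers, the arm and weight_pan above 0.5 N or contact force between any of the fingers, the arm and bar above 0.5 N or contact force between any of the fingers, the arm and ref_weight above 0.5 N)).
It fails at once if the weight is shifted (more than 25 mm) (distance of ref_weight from where it was at the start of the episode above 0.025 m).
It fails at once if the stone box, the bottle or the pot is shifted (more than 30 mm) (distance of any of stone_box, lotion_bottle, steel_pot from where it was at the start of the episode above 0.03 m).
It also fails if it takes over 64 s, if anything falls off the work surface, if the arm or the gripper's body presses on something with over 40 N, if the wrist force passes 120 N, or if a joint passes its speed limit or range.

### The arm

A 6-joint arm with a two-finger parallel gripper is mounted at the origin on the work surface. World frame = base frame: x ahead of the robot, y to its left, z up, the work surface at z = 0. Lengths are in mm, angles in degrees, forces in N, time in s.
With the tool pointing down it reaches from about 350 to 850 mm from the base axis. Payload 8.1 kg.
Tool frame: the origin (TCP) lies on the centre line of the jaws, within the pads' length; the fingertips stand 19 mm ahead of it and the grasp point (between the pads) is the TCP; y points along the fingers, z is the direction in which the jaws open and shut, and the axes are right-handed (so a half turn about y gives the same grasp; the last joint's range is limited). The gripper opens to 85 mm and grips with 20 to 120 N. Pads are 22 mm wide; open, the fingers measure 114 mm over their backs; the gripper's body (76 mm by 85 mm) begins 54 mm behind the grasp point. The pads swing forward as they close: fully open they stand 13 mm farther back than shut.
Start: joints at [-74.049, 7.471, 85.268, -0, 87.261, -4.893], TCP at [213.517, -560.728, 212.592] pointing down, gripper open.
Joint ranges: [-169.43, 169.43], [-51.17, 129.36], [1.28, 143.12], [-76.62, 256.62], [0, 156.53], [-152.29, 152.29]. Speed limits (degrees/s): [136.94, 136.94, 159.86, 180, 180, 180].

### API

Orientations are given as [roll, pitch, yaw] about the fixed x, y, z axes, in that order (R = Rz(yaw) Ry(pitch) Rx(roll)).
In Python, from bench import * gives the robot as it stands.
- The arm moves only by the shell command python3 -m crank 'ROWS' [FORCE]. ROWS is JSON, a list of rows, each a list of 7 numbers: the shift along the tool's x, y, z in mm, then the turn, a rotation vector about the tool's x, y, z in rad, then the closure, from 0 (fully open) to 1 (shut). A call has 1 to 12 rows; each row is the pose to reach, as a shift and turn from the pose commanded when the call began, along the tool's axes at that moment; what a row does not reach only later rows make up. A row lasts 1/8 s, in which the tool goes at most 62.5 mm and 10.7 degrees, less where a joint would pass 70% of its speed; a pose out of reach is approached as far as the arm can. A call with a gripper value outside its range is refused whole. The fingers move at their own pace and stop on an object; FORCE is the grip in N (left out, the last holds). Time passes only in rows, so rows that repeat a pose let the fingers close. It gives the time, the measured TCP pose, the force and the opening at its end, in the units of the state.
- sense(): the state, without advancing time (a new reading comes with each control period).
- snapshot(name): name is "scene" or "top" or "wrist"; returns (picture, depth): 420x560x3 uint8, red, green, blue; 420x560 float32, mm along the optical axis (not along the pixel's ray), 0 where there is no reading.
- camera_model(name): a dict with "K" (3x3 intrinsics, pixels), "R" (3x3) and "t" (3): a world point X has camera coordinates R X + t; the wrist camera has in their place "hand_eye" (4x4, takes a point from camera to tool coordinates, whose origin is the TCP and whose axes are the tool frame's). Camera axes: x right, y down, z forward; pixel columns grow to the right and rows downward; lengths in mm; the calibration is good to about 2 mm. A picture is of the moment at which its call begins: read the wrist's pose just before it. camera_model takes no time and is no camera call.
- hand_in(): hands the job in, once; it reports no verdict.
The state is a dict: "time": time; "joint_pos": joint angles; "qd": joint speeds; "joint_efforts": joint torques, N m; "tool_pos": TCP position; "tcp_rot": TCP orientation; "ft_force": force on the tool from outside, world axes, zero at the start; "wrist_torque": the same for the moment, N m; "finger_gap": finger opening in mm.
Only numpy, scipy, OpenCV 4.12 (cv2) and the standard library are available. Lean on these libraries where they do the work, as an engineer would, in place of code of your own. Each camera call takes 0.05 s, during which the arm holds its last target.

## Working session

There is one attempt and no reset: what is moved stays moved. The work goes in short steps, Python scripts to look and compute and a shell command to move; the robot and the scene stay as the last step left them, time stands still between calls to the robot, and variables do not carry over. Pictures are saved under pics/ and viewed, and the job is handed in when it is done.

```bash
ls; mkdir -p pics; python3 - <<'E'
from bench import *
import cv2, numpy as np, pickle
s=sense();print(s)
for n in ("scene","top","wrist"):
    p,d=snapshot(n); cv2.imwrite(f"pics/{n}0.png",p[:,:,::-1]); np.savez(f"pics/{n}0.npz",p=p,d=d)
    m=camera_model(n); print(n,{k:np.round(v,4).tolist() for k,v in m.items()})
E
```

```text
pics
{'time': 0.0, 'joint_pos': array([-7.40476162e+01,  7.51358345e+00,  8.53306648e+01,  2.09231137e-04,
        8.72610612e+01, -4.89249909e+00]), 'qd': array([-0.01819451,  0.07227526, -0.09826906,  0.0567587 , -0.13711045,
       -0.03998494]), 'joint_efforts': array([-9.70478577e-04, -5.69403541e+01, -5.00549054e+01, -6.87056090e-04,
        1.49675715e-02, -2.92745847e-05]), 'tool_pos': array([ 213.36883859, -560.14989481,  211.54707608]), 'tcp_rot': array([-9.01049079e+01,  9.18967518e-03, -1.59155136e+02]), 'ft_force': array([ 0.17683588, -0.11055386, -0.68119471]), 'wrist_torque': array([0.04207066, 0.03102801, 0.00317358]), 'finger_gap': 85.56569472322711}
scene {'K': [[458.8882, 0.0, 273.8846], [0.0, 458.8882, 208.5197], [0.0, 0.0, 1.0]], 'R': [[-0.2995, 0.9541, 0.0098], [0.7806, 0.2509, -0.5725], [-0.5487, -0.1638, -0.8198]], 't': [210.0095, -314.5653, 1454.0768]}
top {'K': [[509.2138, 0.0, 277.0719], [0.0, 509.2138, 207.8759], [0.0, 0.0, 1.0]], 'R': [[0.0147, -0.9997, 0.022], [-0.992, -0.0173, -0.1248], [0.1251, -0.02, -0.9919]], 't': [-73.7959, 491.9262, 1439.7629]}
wrist {'K': [[344.4065, 0.0, 285.4035], [0.0, 344.4065, 210.4624], [0.0, 0.0, 1.0]], 'hand_eye': [[-0.0011, 0.9541, 0.2996, -76.7589], [-0.0005, -0.2996, 0.9541, -161.3553], [1.0, 0.0009, 0.0008, 0.7048], [0.0, 0.0, 0.0, 1.0]]}
```

View pics/scene0.png

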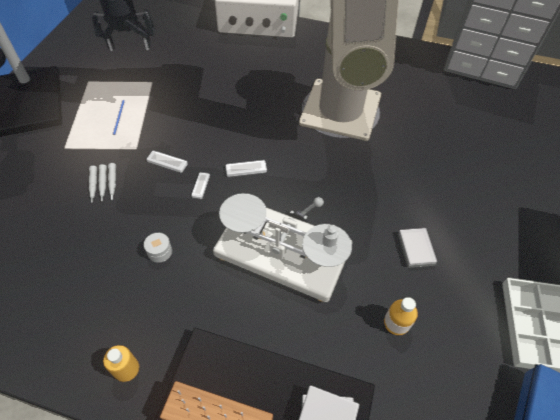

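View pics/top0.png

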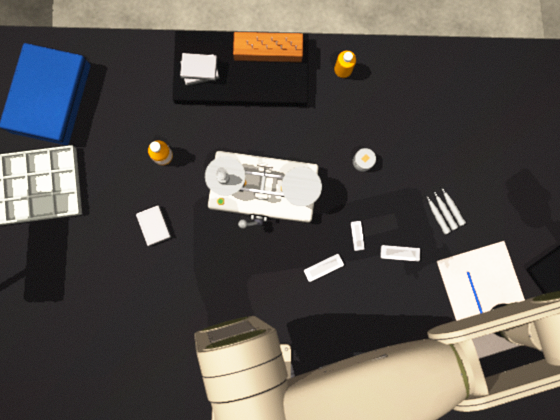

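View pics/wrist0.png

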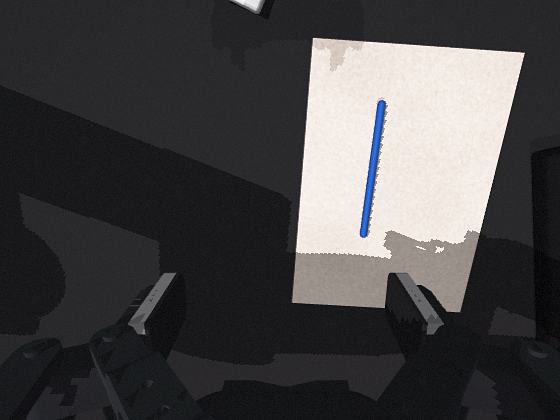

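The scene shows three silver bars: the top view has them at (324,267), (400,254) and a smaller one at (358,236). The box is at (153,225), and the lever knob is at about (242,224). Next I'll measure them.

```bash
cat > h.py <<'E'
from bench import *
import cv2, numpy as np
from scipy.spatial.transform import Rotation as Ro
def ray(n,uv,pose=None):
    m=camera_model(n);K=np.array(m["K"]);c=np.linalg.inv(K)@np.array([uv[0],uv[1],1.])
    if "R" in m:
        R=np.array(m["R"]);t=np.array(m["t"]);return -R.T@t,R.T@c
    H=np.array(m["hand_eye"]);P,A=pose;Rt=Ro.from_euler("xyz",A,degrees=True).as_matrix()
    return Rt@H[:3,3]+P,Rt@H[:3,:3]@c
def plane(n,uv,z,pose=None):
    o,d=ray(n,uv,pose);return o+d*(z-o[2])/d[2]
def proj(n,X,pose=None):
    m=camera_model(n);K=np.array(m["K"])
    if "R" in m: c=np.array(m["R"])@X+np.array(m["t"])
    else:
        H=np.array(m["hand_eye"]);P,A=pose;Rt=Ro.from_euler("xyz",A,degrees=True).as_matrix()
        c=H[:3,:3].T@(Rt.T@(X-P)-H[:3,3])
    q=K@c;return q[:2]/q[2]
def tri(l):
    A=np.zeros((3,3));b=np.zeros(3)
    for o,d in l:
        d=d/np.linalg.norm(d);M=np.eye(3)-np.outer(d,d);A+=M;b+=M@o
    X=np.linalg.solve(A,b);r=[np.linalg.norm(np.cross(X-o,d/np.linalg.norm(d))) for o,d in l];return X,np.round(r,1)
E
python3 - <<'E'
from h import *
for n,boxs in (("top",[(300,250,350,285),(345,215,370,255),(378,240,425,268),(130,200,175,250)]),("scene",[(220,155,272,180),(188,168,213,200),(143,148,190,176),(395,222,440,270)])):
    f=np.load(f"pics/{n}0.npz");g=cv2.cvtColor(f["p"],cv2.COLOR_RGB2GRAY)
    for b in boxs:
        sub=(g[b[1]:b[3],b[0]:b[2]]>90).astype(np.uint8)
        cs,_=cv2.findContours(sub,0,2);c=max(cs,key=cv2.contourArea)+np.array([b[0],b[1]])
        z=11 if b!=boxs[3] else 22
        P=np.array([plane(n,q[0],z)[:2] for q in c],np.float32)
        r=cv2.minAreaRect(P);bx=cv2.boxPoints(r)
        e=[bx[1]-bx[0],bx[2]-bx[1]];e=max(e,key=np.linalg.norm)
        print(n,np.round(r[0],1),np.round(r[1],1),"long axis yaw",round(np.degrees(np.arctan2(e[1],e[0]))%180,1))
for n in("top","scene"):
    p=np.load(f"pics/{n}0.npz")["p"]
    c=p[130:250,190:340] if n=="top" else p[180:310,200:360]
    cv2.imwrite(f"pics/{n}crop.png",cv2.resize(c,None,fx=4.5,fy=4.5,interpolation=2)[:,:,::-1])
E
```

```text
top [ 324.5 -202.5] [ 41.  114.5] long axis yaw 117.0
top [ 419.1 -301.3] [86.4 32.9] long axis yaw 7.8
top [ 370.1 -425.2] [115.5  40.4] long axis yaw 86.2
top [438.4 292.5] [101.7  71.4] long axis yaw 22.6
scene [ 327.8 -200.2] [ 50.9 117.3] long axis yaw 116.3
scene [ 422.9 -299.4] [92.1 34.8] long axis yaw 7.3
scene [ 372.5 -424.1] [122.3  47.9] long axis yaw 86.2
scene [444.5 295.4] [109.8  73.9] long axis yaw 22.4
```

View pics/topcrop.png

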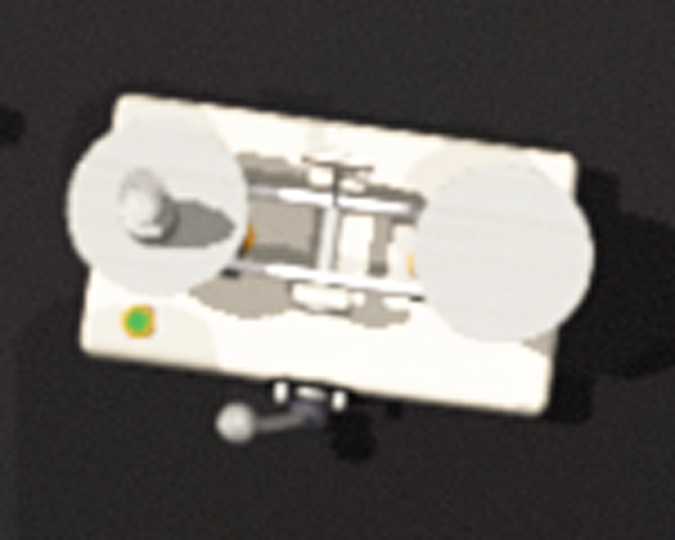

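View pics/scenecrop.png

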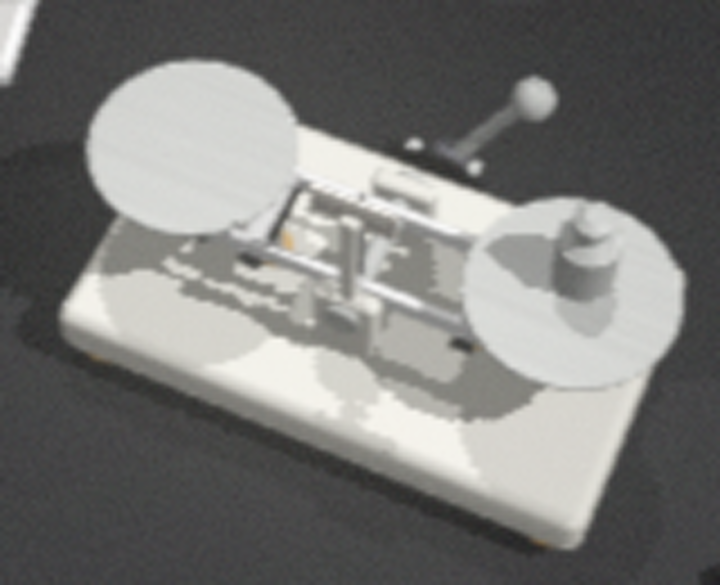

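The crops show the free pan on the right (top px ~(302,186), scene ~(243,213)). The weight is on the left pan. The knob is at top (242,224), scene (319,202). I'll triangulate these.

```bash
python3 - <<'E'
from h import *
c={"free":((504,251),(192,147)),"wpan":((157,206),(575,292)),"knob":((236,423),(536,99))}
R={}
for k,(a,b) in c.items():
    ua=(np.array(a)+.5)/4.5-.5+[190,130];ub=(np.array(b)+.5)/4.5-.5+[200,180]
    X,r=tri([ray("top",ua),ray("scene",ub)]);R[k]=X
    print(k,np.round(X,1),r,np.round(plane("top",ua,124 if k!="knob" else 94),1),np.round(plane("scene",ub,124 if k!="knob" else 94),1))
d=R["wpan"]-R["free"];print(np.linalg.norm(d[:2]),"bal y dir yaw",np.degrees(np.arctan2(d[1],d[0]))-90,(R["wpan"]+R["free"])/2)
# bar: pixel centres, triangulated
for n,b in (("top",(345,215,370,255)),("scene",(188,168,213,200))):
    p=np.load(f"pics/{n}0.npz");print(n,"depth bar",np.median(p["d"][b[1]+12:b[3]-12,b[0]+9:b[2]-9]))
s=sense();Rt=Ro.from_euler("xyz",s["tcp_rot"],degrees=True).as_matrix();print(np.round(Rt,3))
E
```

```text
free [ 544.5 -129.2  121.1] [1. 1.] [ 544.3 -130.   124. ] [ 546.2 -127.5  124. ]
wpan [568.5  81.8 120.6] [1.1 1.1] [568.   80.4 124. ] [570.3  83.  124. ]
knob [439.7  31.9  93.9] [0.8 0.8] [439.9  31.1  94. ] [439.6  32.7  94. ]
212.3751060350488 bal y dir yaw -6.478997038976772 [556.52409273 -23.73460487 120.87957618]
top depth bar 1488.1783
scene depth bar 1263.3921
[[-0.935 -0.     0.356]
 [-0.356  0.001 -0.935]
 [-0.    -1.    -0.002]]
```

```bash
python3 -m crank '[[-30,0,-18,0,0.03,0,0.3],[-85,8,-50,0,0.08,0,0.4],[-140,15,-83,0,0.14,0,0.45],[-195,22,-115,0,0.19,0,0.45],[-245,28,-145,0,0.234,0,0.45],[-275,32,-162,0,0.234,0,0.45],[-287,32,-169,0,0.234,0,0.45],[-287,32,-169,0,0.234,0,0.45],[-287,32,-169,0,0.234,0,0.45]]'; python3 - <<'E'
from h import *
s=sense();p,d=snapshot("wrist");np.savez("pics/w1.npz",p=p,d=d,P=s["tool_pos"],A=s["tcp_rot"]);cv2.imwrite("pics/w1.png",p[:,:,::-1]);print(s["tool_pos"],s["tcp_rot"],s["finger_gap"])
E
```

```text
time: 1.27
tool_pos: [421.0, -301.8, 180.8]
tcp_rot: [-90.0, -0.0, -172.6]
ft_force: [-0.0, 0.5, -0.0]
finger_gap: 46.9
[ 421.0064357  -301.79971578  180.77359115] [-8.99693701e+01 -1.07537182e-02 -1.72621474e+02] 46.895546665256525
```

View pics/w1.png

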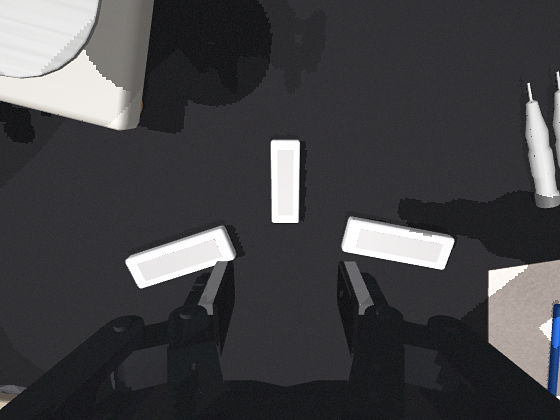

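The bar is at (285,181) in the wrist view, in line with the jaws. The two longer look-alikes are at (180,257) and (398,242).

```bash
python3 - <<'E'
from h import *
f=np.load("pics/w1.npz");p=f["p"];pose=(f["P"],f["A"])
g=cv2.cvtColor(p,cv2.COLOR_RGB2GRAY)
sub=(g[120:240,250:320]>110).astype(np.uint8);cs,_=cv2.findContours(sub,0,2);c=max(cs,key=cv2.contourArea)+np.array([250,120])
P=np.array([plane("wrist",q[0],11,pose)[:2] for q in c],np.float32);r=cv2.minAreaRect(P);bx=cv2.boxPoints(r);print(r)
e=max([bx[1]-bx[0],bx[2]-bx[1]],key=np.linalg.norm);print("yaw",np.degrees(np.arctan2(e[1],e[0]))%180)
r2=cv2.minAreaRect(c);print(r2)
# height by triangulation wrist/top/scene rect centres
L=[ray("wrist",r2[0],pose)]
for n,b in (("top",(345,215,370,255)),("scene",(188,168,213,200))):
    q=np.load(f"pics/{n}0.npz")["p"];g=cv2.cvtColor(q,cv2.COLOR_RGB2GRAY)
    cs,_=cv2.findContours((g[b[1]:b[3],b[0]:b[2]]>150).astype(np.uint8),0,2);c=max(cs,key=cv2.contourArea)
    L.append(ray(n,np.array(cv2.minAreaRect(c)[0])+b[:2]))
print(tri(L))
Rt=Ro.from_euler("xyz",f["A"],degrees=True).as_matrix();print(Rt.round(3))
d=f["d"][181,285];print("depth",d)
c0=plane("wrist",r2[0],11,pose);print("toolframe delta",Rt.T@(c0-f["P"]))
E
```

```text
((422.8056335449219, -301.9793395996094), (82.46492767333984, 27.456565856933594), 6.917055606842041)
yaw 6.9170656
((285.0, 181.0), (82.0, 28.0), 90.0)
(array([ 420.63990571, -302.14225452,    5.51975141]), array([2.4, 1.4, 1.1]))
[[-0.992 -0.     0.128]
 [-0.128 -0.001 -0.992]
 [ 0.    -1.     0.001]]
depth 337.21817
toolframe delta [ -3.28765271 169.77325056   0.466165  ]
```

```bash
python3 -m crank '[[-1,25,0,0,0,0,0.45],[-2,70,0,0,0,0,0.45],[-2,110,0,0,0,0,0.45],[-2,138,0,0,0,0,0.45],[-2,150,0,0,0,0,0.45],[-2,158,0,0,0,0,0.45],[-2,158,0,0,0,0,0.45],[-2,158,0,0,0,0,0.8],[-2,158,0,0,0,0,0.8],[-2,158,0,0,0,0,0.8],[-2,158,0,0,0,0,0.8]]' 40; python3 - <<'E'
from h import *
print(sense())
p,d=snapshot("wrist");cv2.imwrite("pics/w2.png",p[:,:,::-1])
E
```

```text
time: 2.7
tool_pos: [423.7, -300.5, 22.8]
tcp_rot: [-90.0, 0.0, -172.6]
ft_force: [-0.4, -0.1, -0.1]
finger_gap: 17.1
{'time': 2.7, 'joint_pos': array([-4.09993207e+01,  5.44426383e+00,  1.08301494e+02, -7.08387748e-04,
        6.62346882e+01,  4.15596611e+01]), 'qd': array([ 0.01780386,  0.1734928 ,  0.10326747, -0.11851681, -0.0539018 ,
       -0.00161004]), 'joint_efforts': array([-3.32153912e-03, -4.89746332e+01, -4.39696956e+01, -5.80982614e-04,
       -3.63723673e-03, -2.21515938e-04]), 'tool_pos': array([ 423.69653207, -300.47074109,   22.80745977]), 'tcp_rot': array([-8.99849384e+01,  1.24867782e-02, -1.72558695e+02]), 'ft_force': array([-0.43439199, -0.06351052, -0.11829592]), 'wrist_torque': array([ 0.03815875, -0.01644018, -0.01211348]), 'finger_gap': 17.07912059685572}
```

View pics/w2.png

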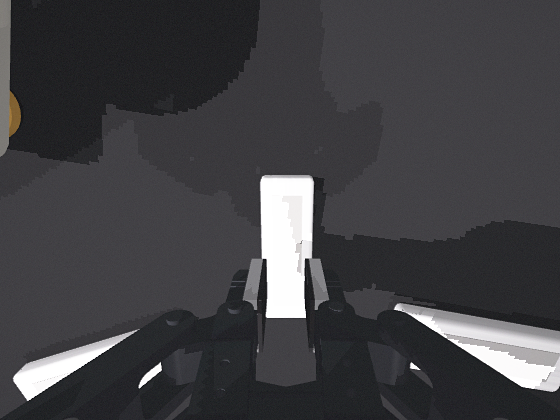

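The jaws shut to 17 mm, so they passed over the bar without gripping it. The tips sit higher than I assumed. I'll measure the tip height from the wrist depth image.

```bash
python3 -m crank '[[0,0,0,0,0,0,0.6],[0,0,0,0,0,0,0.6],[0,0,0,0,0,0,0.6]]'; python3 - <<'E'
from h import *
p,d=snapshot("wrist");m=camera_model("wrist");K=np.array(m["K"]);H=np.array(m["hand_eye"])
cv2.imwrite("pics/w3.png",cv2.resize(p[150:400,180:400],None,fx=2.6,fy=2.3)[:,:,::-1])
v,u=np.mgrid[0:420,0:560];pt=np.stack([(u-K[0,2])/K[0,0]*d,(v-K[1,2])/K[1,1]*d,d],-1)@H[:3,:3].T+H[:3,3]
for sgn in(-1,1):
    M=(d>0)&(abs(pt[...,0])<14)&(sgn*pt[...,2]>8)&(sgn*pt[...,2]<60)&(pt[...,1]<17.5)
    q=pt[M];print(sgn,len(q),"y max",np.percentile(q[:,1],[50,90,98,100]).round(1))
    h=q[q[:,1]>-8];print("x",h[:,0].min().round(1),h[:,0].max().round(1),"z",np.percentile(h[:,2],[2,50,98]).round(1))
M=(d>0)&(abs(pt[...,0]+30)<8)&(abs(pt[...,2])<8);print("bar top y in tool",np.percentile(pt[M][:,1],[10,50,90]))
E
```

```text
time: 3.12
tool_pos: [423.6, -300.4, 22.6]
tcp_rot: [-90.0, -0.0, -172.6]
ft_force: [-0.7, -0.0, 0.6]
finger_gap: 34.1
-1 15779 y max [-78.  -47.5  11.1  14.7]
x -14.0 13.9 z [-12.3 -10.1  -8.1]
1 16094 y max [-77.8 -43.7  11.6  14.9]
x -14.0 14.0 z [ 8.2 11.7 15.4]
bar top y in tool [10.60954367 11.42554671 12.18337602]
```

View pics/w3.png

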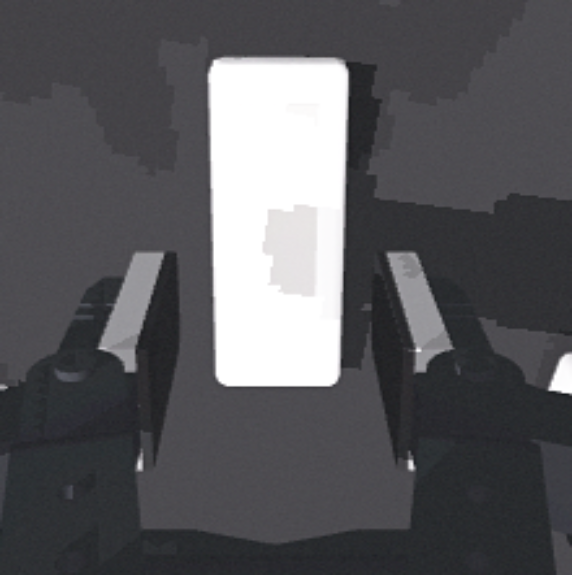

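The open jaws straddle the bar symmetrically, and the bar is still square to them. Now the tip level itself.

```bash
python3 - <<'E'
from h import *
p,d=snapshot("wrist");m=camera_model("wrist");K=np.array(m["K"]);H=np.array(m["hand_eye"])
v,u=np.mgrid[0:420,0:560];pt=np.stack([(u-K[0,2])/K[0,0]*d,(v-K[1,2])/K[1,1]*d,d],-1)@H[:3,:3].T+H[:3,3]
for vv in (255,258,262,266,270,275,280,290,300,320,340,350):
    print(vv,[(uu,*pt[vv,uu].round(0).astype(int)) for uu in (226,232,236,240,244,247)])
E
```

```text
255 [(226, np.int64(8), np.int64(23), np.int64(-34)), (232, np.int64(8), np.int64(23), np.int64(-30)), (236, np.int64(8), np.int64(23), np.int64(-28)), (240, np.int64(9), np.int64(24), np.int64(-26)), (244, np.int64(8), np.int64(23), np.int64(-23)), (247, np.int64(8), np.int64(23), np.int64(-22))]
258 [(226, np.int64(10), np.int64(23), np.int64(-34)), (232, np.int64(10), np.int64(22), np.int64(-30)), (236, np.int64(9), np.int64(21), np.int64(-28)), (240, np.int64(10), np.int64(23), np.int64(-26)), (244, np.int64(9), np.int64(21), np.int64(-23)), (247, np.int64(10), np.int64(23), np.int64(-22))]
262 [(226, np.int64(13), np.int64(23), np.int64(-34)), (232, np.int64(-11), np.int64(-26), np.int64(-22)), (236, np.int64(-12), np.int64(-27), np.int64(-20)), (240, np.int64(-11), np.int64(-27), np.int64(-19)), (244, np.int64(-11), np.int64(-27), np.int64(-17)), (247, np.int64(-9), np.int64(-22), np.int64(-16))]
266 [(226, np.int64(15), np.int64(22), np.int64(-34)), (232, np.int64(-11), np.int64(-29), np.int64(-22)), (236, np.int64(-11), np.int64(-30), np.int64(-20)), (240, np.int64(-11), np.i
[... 1921 characters left out ...]
4(9), np.int64(-39), np.int64(-16)), (247, np.int64(52), np.int64(22), np.int64(-23))]
340 [(226, np.int64(-17), np.int64(-85), np.int64(-15)), (232, np.int64(3), np.int64(-59), np.int64(-18)), (236, np.int64(5), np.int64(-56), np.int64(-17)), (240, np.int64(8), np.int64(-53), np.int64(-16)), (244, np.int64(67), np.int64(23), np.int64(-25)), (247, np.int64(67), np.int64(22), np.int64(-23))]
350 [(226, np.int64(-18), np.int64(-89), np.int64(-14)), (232, np.int64(6), np.int64(-61), np.int64(-18)), (236, np.int64(8), np.int64(-58), np.int64(-17)), (240, np.int64(74), np.int64(22), np.int64(-28)), (244, np.int64(75), np.int64(23), np.int64(-26)), (247, np.int64(74), np.int64(22), np.int64(-24))]
```

The depth image puts the fingertips about 22 mm behind the reported TCP at this opening, where the text says 19 mm ahead. The bench reads 22.6 mm ahead, which agrees with the arm's own height. So the tips are about 45 mm above the bench. I'll lower 28 mm and check again.

```bash
python3 -m crank '[[0,10,0,0,0,0,0.55],[0,20,0,0,0,0,0.55],[0,26,0,0,0,0,0.55],[0,28,0,0,0,0,0.55],[0,28,0,0,0,0,0.55]]'; cat > tip.py <<'E'
from h import *
import sys
nm=sys.argv[1]
s=sense();print(s["tool_pos"].round(1),s["tcp_rot"].round(1),s["ft_force"].round(1),s["finger_gap"])
p,d=snapshot("wrist");m=camera_model("wrist");K=np.array(m["K"]);H=np.array(m["hand_eye"])
v,u=np.mgrid[0:420,0:560];pt=np.stack([(u-K[0,2])/K[0,0]*d,(v-K[1,2])/K[1,1]*d,d],-1)@H[:3,:3].T+H[:3,3]
M=(d>0)&(pt[...,1]>-45)&(pt[...,1]<-13)&(abs(pt[...,0])<13)&(abs(pt[...,2])>s["finger_gap"]/2-3)&(abs(pt[...,2])<60)
for k in(-1,1):
    q=pt[M&(k*pt[...,2]>0)];print("tip y",np.percentile(q[:,1],[95,99,100]).round(1),"inner z",np.percentile(abs(q[:,2]),[1,5]).round(1))
cv2.imwrite(f"pics/{nm}.png",p[:,:,::-1]);np.savez(f"pics/{nm}.npz",p=p,d=d,P=s["tool_pos"],A=s["tcp_rot"])
q,e=snapshot("scene");cv2.imwrite(f"pics/{nm}s.png",cv2.resize(q[80:290,130:410],None,fx=2.8,fy=2.8)[:,:,::-1])
E
python3 tip.py w4
```

```text
time: 3.85
tool_pos: [423.5, -300.4, -5.6]
tcp_rot: [-90.0, -0.0, -172.6]
ft_force: [-0.4, -0.6, 0.2]
finger_gap: 38.5
[ 423.5 -300.4   -5.6] [ -90.    -0.  -172.6] [-0.4 -0.6  0.2] 38.54901485018243
tip y [-24.1 -20.9 -19.2] inner z [18.2 18.3]
tip y [-24.1 -21.  -19.7] inner z [19.9 20. ]
```

View pics/w4.png

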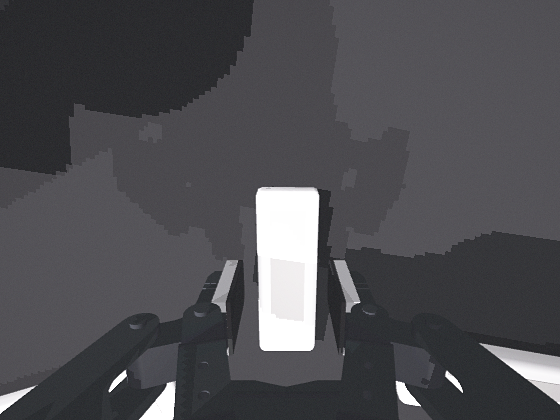

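View pics/w4s.png

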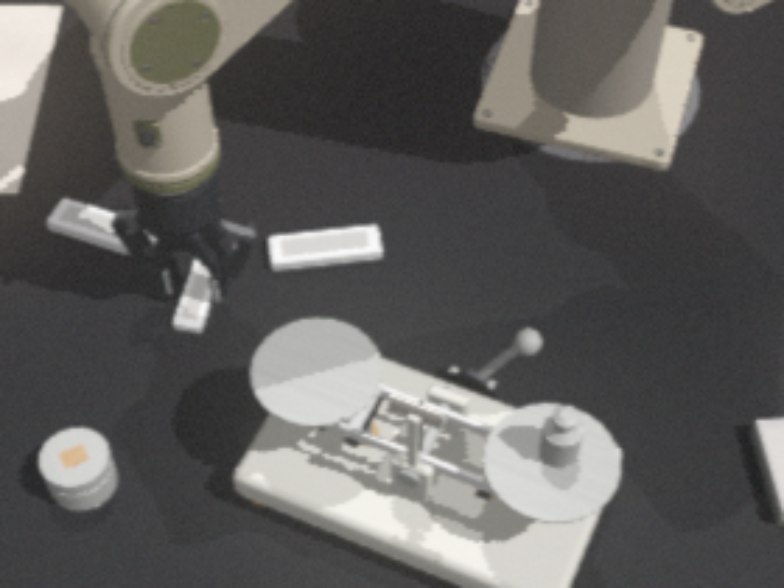

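The reported TCP is now below the bench with no contact. This confirms that the true grasp point is about 42 mm behind the reported one. The tips are about 15 mm up, straddling the bar. I'll lower 10 and close.

```bash
python3 -m crank '[[0,4,0,0,0,0,0.55],[0,8,0,0,0,0,0.55],[0,10,0,0,0,0,0.55],[0,10,0,0,0,0,0.55],[0,10,0,0,0,0,0.85],[0,10,0,0,0,0,0.85],[0,10,0,0,0,0,0.85],[0,10,0,0,0,0,0.85]]' 40; python3 tip.py w5
```

```text
time: 4.95
tool_pos: [423.8, -300.5, -15.2]
tcp_rot: [-90.0, 0.0, -172.6]
ft_force: [0.0, 1.4, 2.7]
finger_gap: 26.9
[ 423.8 -300.5  -15.2] [ -90.     0.  -172.6] [0.  1.4 2.7] 26.9194146271159
tip y [-14.3 -13.9 -13.4] inner z [10.8 12.4]
tip y [-14.4 -14.  -13.2] inner z [10.9 12.5]
```

View pics/w5.png

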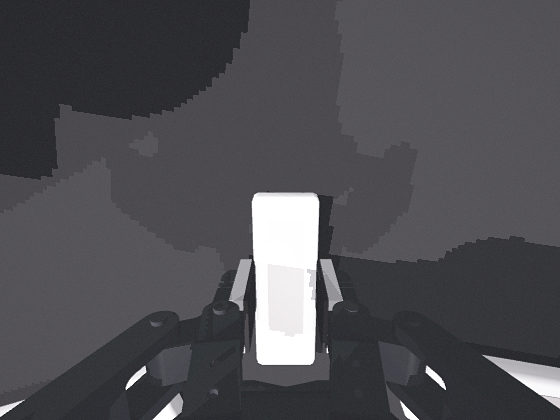

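The jaws stopped on the bar at 26.9 mm. I'll lift and verify.

```bash
python3 -m crank '[[0,-5,0,0,0,0,0.85],[0,-20,0,0,0,0,0.85],[0,-55,0,0,0,0,0.85],[0,-100,0,0,0,0,0.85],[0,-145,0,0,0,0,0.85],[0,-180,0,0,0,0,0.85],[0,-195,0,0,0,0,0.85],[0,-200,0,0,0,0,0.85],[0,-200,0,0,0,0,0.85]]'; python3 tip.py w6
```

```text
time: 6.18
tool_pos: [423.0, -300.0, 183.4]
tcp_rot: [-90.1, -0.1, -172.6]
ft_force: [0.4, 0.3, -1.8]
finger_gap: 26.7
[ 423.  -300.   183.4] [-9.010e+01 -1.000e-01 -1.726e+02] [ 0.4  0.3 -1.8] 26.685876454751494
tip y [-25.1 -23.7 -21.8] inner z [10.5 10.9]
tip y [-25.2 -24.  -22.1] inner z [10.5 10.9]
```

View pics/w6.png

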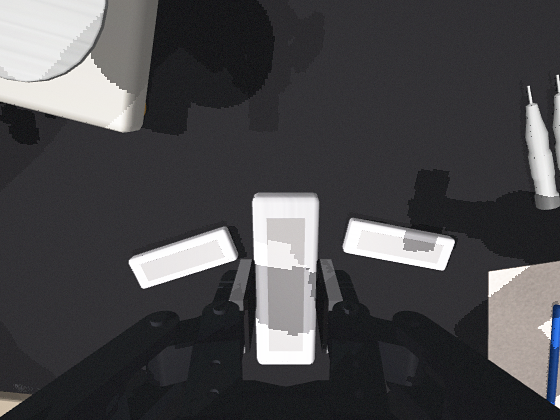

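View pics/w6s.png

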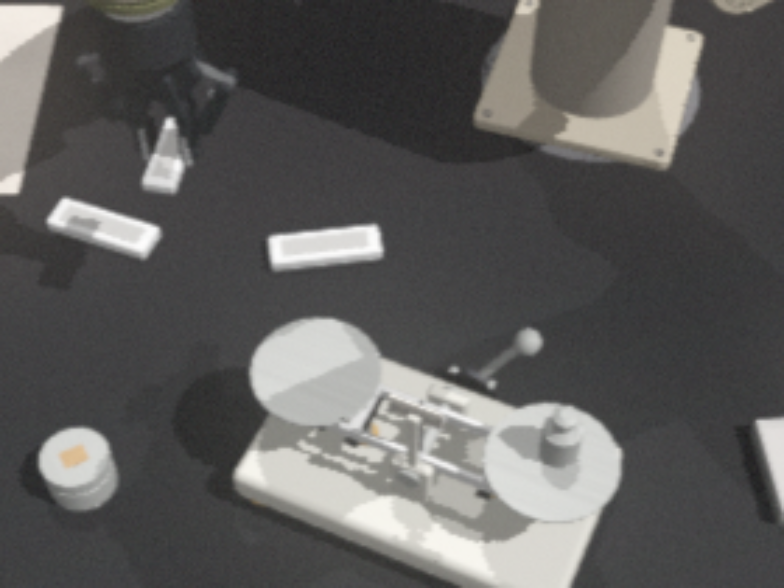

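The bar is held level. Next I'll compute its centre in the tool frame and check the pan height with the wrist camera.

```bash
python3 - <<'E'
from h import *
f=np.load("pics/w6.npz");p=f["p"];d=f["d"];P,A=f["P"],f["A"];m=camera_model("wrist");K=np.array(m["K"]);H=np.array(m["hand_eye"])
Rt=Ro.from_euler("xyz",A,degrees=True).as_matrix()
g=cv2.cvtColor(p,cv2.COLOR_RGB2GRAY)
def tp(u,v,y): # tool point on plane tool-y=y
    dd=H[:3,:3]@np.linalg.inv(K)@[u,v,1];return H[:3,3]+dd*(y-H[1,3])/dd[1]
v,u=np.mgrid[0:420,0:560];pt=np.stack([(u-K[0,2])/K[0,0]*d,(v-K[1,2])/K[1,1]*d,d],-1)@H[:3,:3].T+H[:3,3]
print("bar top depth y",[round(pt[r,285,1],1) for r in (200,220,240,280,300,340,355)],[round(pt[240,c,1],1) for c in (256,265,285,305,315)])
M=(abs(pt[...,1]+26)<6)&(abs(pt[...,2])<13)&(u>250)&(u<320)&(v>180)&(v<370)
print("bar x range",pt[M][:,0].min(),pt[M][:,0].max(),"front/back top edges",tp(285,194,-26),tp(285,363,-26))
W=pt@Rt.T+P
print("pan z",W[20:60:10,10:60:10,2].round(1),"base",W[110,110].round(1))
E
```

```text
bar top depth y [np.float64(-25.2), np.float64(-26.9), np.float64(-27.0), np.float64(-25.6), np.float64(-27.6), np.float64(-26.7), np.float64(-26.0)] [np.float64(-25.9), np.float64(-26.4), np.float64(-27.0), np.float64(-26.2), np.float64(-25.5)]
bar x range -40.57423713889369 43.26665109890075 front/back top edges [-41.43619236 -26.           0.59913896] [ 42.05636094 -26.           0.66091448]
pan z [[124.  123.7 124.9 125.  123.7]
 [125.3 123.9 124.2 123.5 124.2]
 [124.1 124.5 125.5 123.6 124.1]
 [123.4 123.4 122.9 123.7 125.1]] base [ 474.6 -148.8   50.7]
```

Pan height reads 124.2 mm and the bar's centre is within 1 mm of the tool axis. Moving over the free pan.

```bash
python3 -m crank '[[-10,0,-11,0,0,0,0.85],[-35,0,-37,0,0,0,0.85],[-62,0,-67,0,0,0,0.85],[-90,0,-97,0,0,0,0.85],[-115,0,-124,0,0,0,0.85],[-133,0,-143,0,0,0,0.85],[-141,0,-152,0,0,0,0.85],[-143,0,-154,0,0,0,0.85],[-143,0,-154,0,0,0,0.85]]'; python3 tip.py w7;  python3 - <<'E'
from h import *
q,e=snapshot("top");cv2.imwrite(f"pics/t7.png",cv2.resize(q[120:260,190:370],None,fx=4,fy=4)[:,:,::-1])
E
```

```text
time: 7.4
tool_pos: [545.1, -129.6, 184.4]
tcp_rot: [-90.0, -0.0, -172.6]
ft_force: [0.2, -0.0, -2.3]
finger_gap: 26.8
[ 545.1 -129.6  184.4] [ -90.    -0.  -172.6] [ 0.2 -0.  -2.3] 26.76239181122638
tip y [-25.1 -23.8 -22.4] inner z [10.5 10.9]
tip y [-25.2 -24.  -22.6] inner z [10.5 11. ]
```

View pics/w7.png

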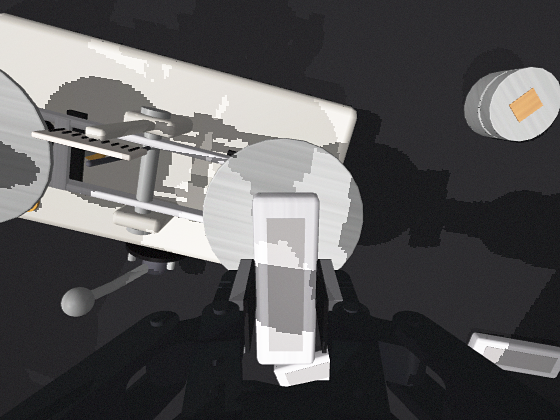

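View pics/w7s.png

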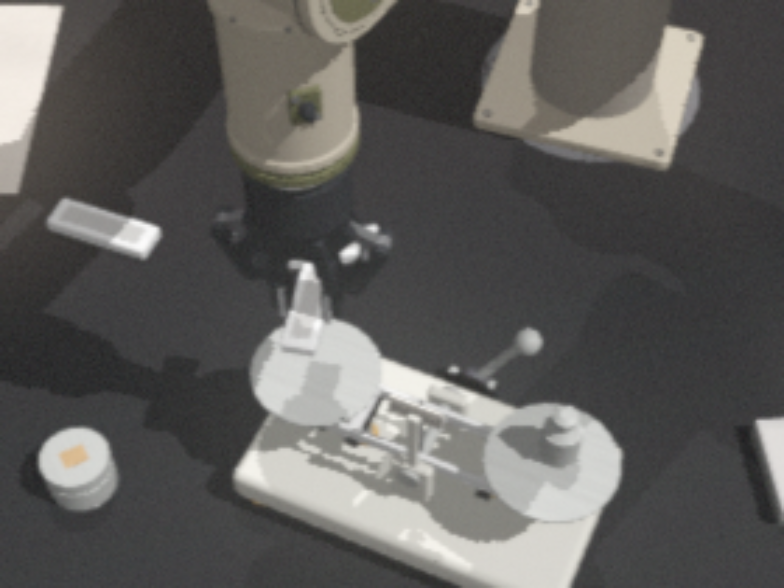

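The bar hovers over the pan. The pan's rim is visible in the wrist image at left (204,208), right (362,213) and top (283,139). I'll compute its centre from those.

```bash
python3 - <<'E'
from h import *
from scipy.optimize import least_squares
f=np.load("pics/w7.npz");pose=(f["P"],f["A"]);p=f["p"]
pts=[(204,208),(362,213),(283,139),(220,171),(340,165),(357,239),(212,242),(251,145)]
W=np.array([plane("wrist",q,124,pose)[:2] for q in pts])
r=least_squares(lambda x:np.hypot(*(W-x[:2]).T)-x[2],[545,-129,55]);print(r.x,r.fun.round(1))
Rt=Ro.from_euler("xyz",f["A"],degrees=True).as_matrix()
c=np.array([r.x[0],r.x[1],124]);print("tool delta pan centre",Rt.T@(c-f["P"]))
for uv in [(78,302)]:
    X,rr=tri([ray("wrist",uv,pose),ray("top",(242.2,223.7)),ray("scene",(319,201.7))]);print("knob",X,rr)
E
```

```text
[ 546.46476956 -128.70922351   53.04023713] [ 0.8  0.4  0.2 -0.5 -1.   0.2 -0.7  0.5]
tool delta pan centre [-1.49690619 60.37429207 -0.68731873]
knob [439.45706822  31.93852034  92.51317123] [0.4 1.2 1.5]
```

```bash
python3 -m crank '[[-2,10,-1,0,0,0,0.85],[-2,30,-1,0,0,0,0.85],[-2,48,-1,0,0,0,0.85],[-2,60,-1,0,0,0,0.85],[-2,66,-1,0,0,0,0.85],[-2,70,-1,0,0,0,0.85],[-2,72,-1,0,0,0,0.85],[-2,73.5,-1,0,0,0,0.85],[-2,73.5,-1,0,0,0,0.85],[-2,73.5,-1,0,0,0,0.85]]'; python3 tip.py w8
```

```text
time: 8.8
tool_pos: [547.5, -128.0, 111.4]
tcp_rot: [-90.0, 0.0, -172.6]
ft_force: [-0.2, -0.3, -2.9]
finger_gap: 26.4
[ 547.5 -128.   111.4] [ -90.     0.  -172.6] [-0.2 -0.3 -2.9] 26.415450408167338
tip y [-13.1 -13.  -13. ] inner z [10.4 11.1]
tip y [-13.1 -13.  -13. ] inner z [10.4 11.2]
```

View pics/w8.png

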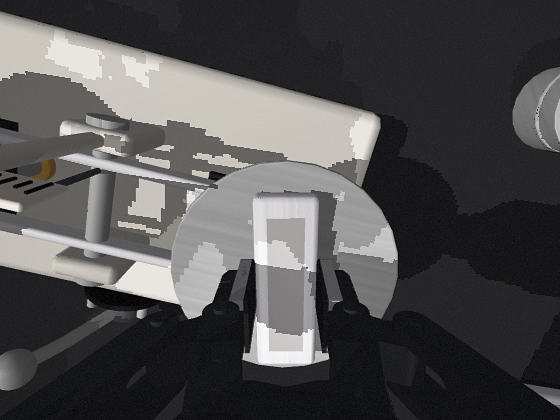

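View pics/w8s.png

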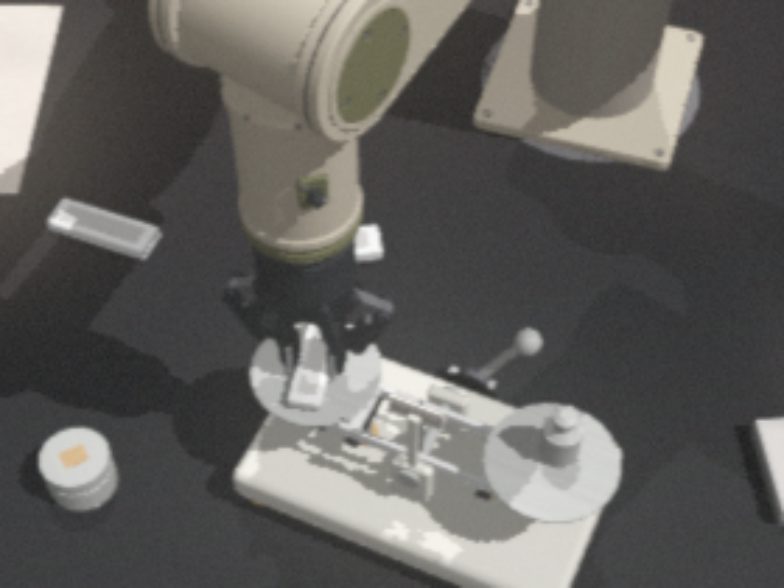

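The bar is centred on the pan, about 2 mm above it. Down 2 mm, then release.

```bash
python3 -m crank '[[0,1,0,0,0,0,0.85],[0,2,0,0,0,0,0.85],[0,2.3,0,0,0,0,0.85],[0,2.3,0,0,0,0,0.85]]'; python3 tip.py w9 | head -1
```

```text
time: 9.4
tool_pos: [547.3, -127.9, 108.9]
tcp_rot: [-90.0, 0.0, -172.6]
ft_force: [0.1, 0.5, -0.9]
finger_gap: 26.7
[ 547.3 -127.9  108.9] [ -90.     0.  -172.6] [ 0.1  0.5 -0.9] 26.716379972031515
```

Contact has taken over most of the weight. Releasing and rising.

```bash
python3 -m crank '[[0,0,0,0,0,0,0.7],[0,0,0,0,0,0,0.6],[0,0,0,0,0,0,0.6],[0,0,0,0,0,0,0.6],[0,-5,0,0,0,0,0.6],[0,-20,0,0,0,0,0.6],[0,-50,0,0,0,0,0.6],[0,-80,0,0,0,0,0.6],[0,-95,0,0,0,0,0.6],[0,-100,0,0,0,0,0.6],[0,-100,0,0,0,0,0.6]]'; python3 tip.py w10;python3 - <<'E'
from h import *
q,e=snapshot("top");cv2.imwrite(f"pics/t10.png",cv2.resize(q[120:260,190:370],None,fx=4,fy=4)[:,:,::-1])
E
```

```text
time: 10.88
tool_pos: [547.1, -127.9, 208.3]
tcp_rot: [-90.0, -0.0, -172.6]
ft_force: [0.5, -0.3, -0.4]
finger_gap: 33.8
[ 547.1 -127.9  208.3] [ -90.    -0.  -172.6] [ 0.5 -0.3 -0.4] 33.842013954779674
tip y [-23.9 -21.1 -19.3] inner z [16.1 16.2]
tip y [-24.1 -21.  -19.1] inner z [17.8 17.9]
```

View pics/w10.png

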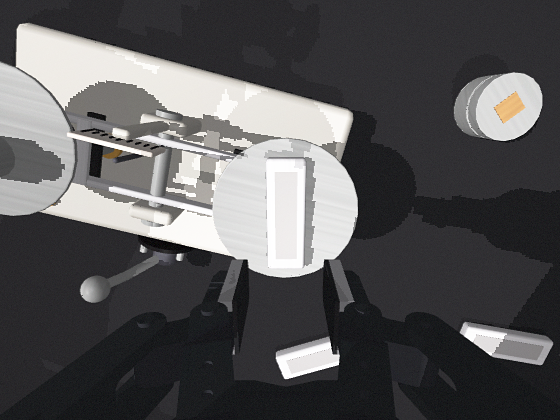

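View pics/w10s.png

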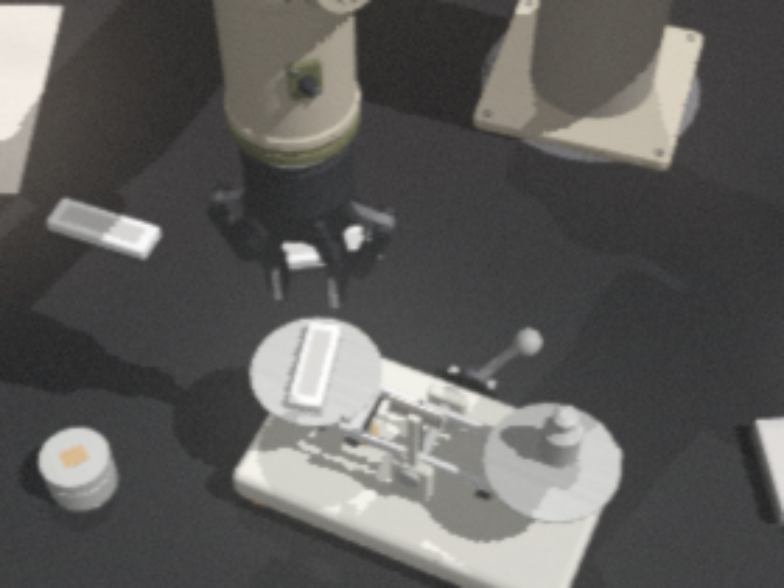

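The bar lies centred: bar px (286,212) against pan centre (285,208). The knob is at (95,289). I'll refine the positions of both, then go above the knob.

```bash
python3 -m crank '[[4,0,-9,0,0.02,0,0.5],[16,0,-32,0,0.08,0,0.5],[32,0,-65,0,0.14,0,0.5],[50,0,-100,0,0.2,0,0.5],[67,0,-135,0,0.243,0,0.5],[79,0,-158,0,0.243,0,0.5],[85,0,-170,0,0.243,0,0.5],[86,0,-172.5,0,0.243,0,0.5],[86,0,-172.5,0,0.243,0,0.5]]';python3 tip.py w11; python3 - <<'E'
from h import *
f=np.load("pics/w10.npz");pose=(f["P"],f["A"]);g=np.load("pics/w7.npz");pg=(g["P"],g["A"])
print("knob",tri([ray("wrist",(95,289),pose),ray("wrist",(78,302),pg),ray("top",(242.2,223.7)),ray("scene",(319,201.7))]))
print("bar",plane("wrist",(286,212),135,pose),"pan",plane("wrist",(285.5,208),124,pose))
E
```

```text
time: 12.15
tool_pos: [440.0, 31.7, 208.8]
tcp_rot: [-90.0, 0.0, 173.5]
ft_force: [0.4, 0.8, 0.1]
finger_gap: 42.7
[440.   31.7 208.8] [-90.    0.  173.5] [0.4 0.8 0.1] 42.72193655203581
tip y [-24.4 -21.3 -19.7] inner z [20.4 20.5]
tip y [-24.4 -21.3 -20.1] inner z [21.9 22. ]
knob (array([439.66954683,  32.04493838,  92.3006696 ]), array([0.6, 0.2, 1.3, 1.6]))
bar [ 549.4739547  -128.72053682  135.        ] pan [ 549.05048106 -128.41702003  124.        ]
```

View pics/w11.png

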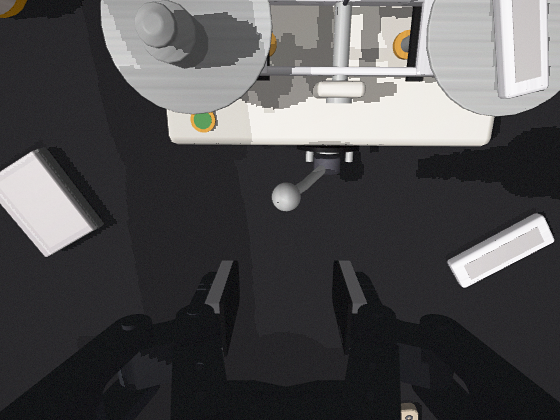

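View pics/w11s.png

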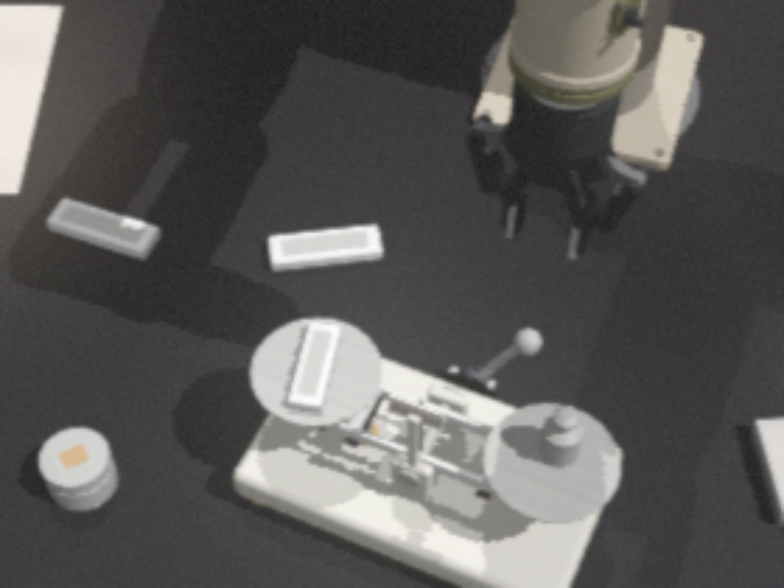

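The knob at (286,197) is in line with the jaw centre, and the base is square to the image. I'll lower towards it.

```bash
python3 - <<'E'
from h import *
f=np.load("pics/w11.npz");pose=(f["P"],f["A"])
print("knob",plane("wrist",(286,197),93,pose))
E
python3 -m crank '[[0,10,0,0,0,0,0.5],[0,35,0,0,0,0,0.5],[0,65,0,0,0,0,0.5],[0,90,0,0,0,0,0.5],[0,105,0,0,0,0,0.5],[0,110,0,0,0,0,0.5],[0,110,0,0,0,0,0.5]]';python3 tip.py w12
```

```text
knob [441.68260017  30.19980564  93.        ]
time: 13.12
tool_pos: [440.0, 31.9, 99.1]
tcp_rot: [-90.0, 0.0, 173.5]
ft_force: [-0.2, 0.0, -0.3]
finger_gap: 42.9
[440.   31.9  99.1] [-90.    0.  173.5] [-0.2  0.  -0.3] 42.8853889816079
tip y [-24.5 -21.7 -20. ] inner z [20.4 20.5]
tip y [-24.4 -21.1 -19.7] inner z [21.9 22. ]
```

View pics/w12.png

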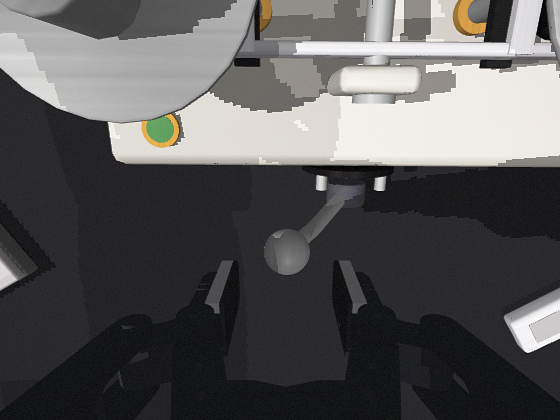

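View pics/w12s.png

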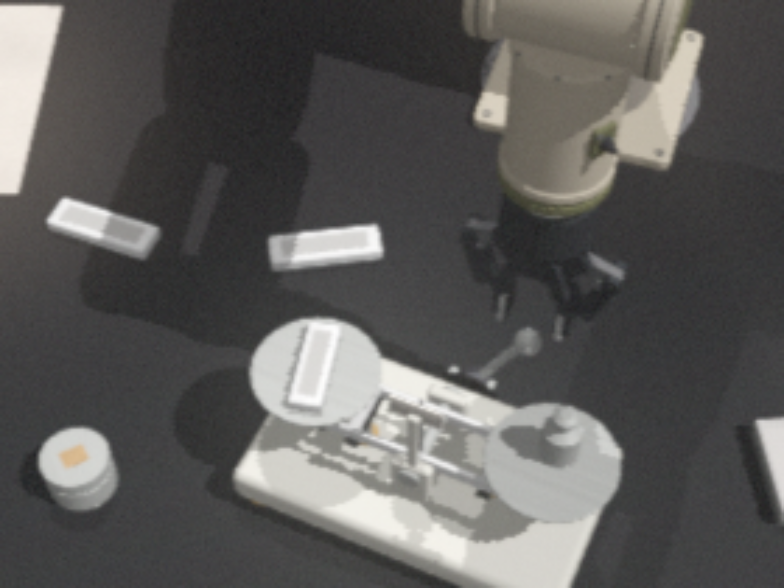

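The jaws straddle the knob's line of descent, with the knob at (287,251). Lower over it and narrow the jaws to a loose cage.

```bash
python3 -m crank '[[0,8,0,0,0,0,0.5],[0,18,0,0,0,0,0.5],[0,27,0,0,0,0,0.5],[0,32,0,0,0,0,0.5],[0,33,0,0,0,0,0.5],[0,33,0,0,0,0,0.63],[0,33,0,0,0,0,0.63],[0,33,0,0,0,0,0.63]]' 20;python3 tip.py w13
```

```text
time: 14.22
tool_pos: [439.9, 32.0, 66.1]
tcp_rot: [-90.0, 0.0, 173.5]
ft_force: [0.4, -0.3, -0.7]
finger_gap: 31.9
[439.9  32.   66.1] [-90.    0.  173.5] [ 0.4 -0.3 -0.7] 31.867074837825005
tip y [-23.2 -20.6 -19.4] inner z [14.9 15. ]
tip y [-15.7 -13.7 -13.1] inner z [13.3 14.9]
```

View pics/w13.png

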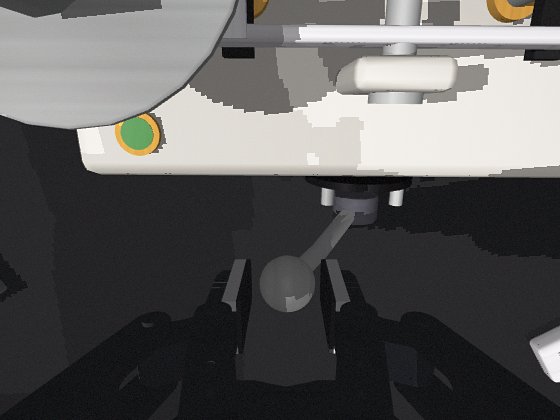

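View pics/w13s.png

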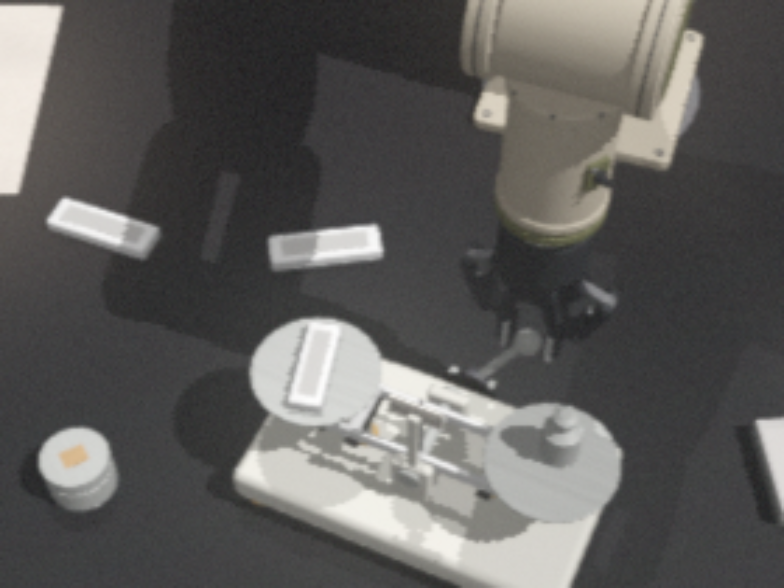

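The knob (287,284) sits between the pads. I'll swing the lever slowly to the right along its arc.

```bash
python3 -m crank '[[0,0,2,0,0,0,0.63],[0,0,4,0,0,0,0.63],[0,-1.3,6,0,0,0,0.63],[0,-2.5,8,0,0,0,0.63],[0,-3.6,10,0,0,0,0.63],[0,-4.8,12,0,0,0,0.63],[0,-5.8,14,0,0,0,0.63],[0,-6.7,16,0,0,0,0.63],[0,-7.6,18,0,0,0,0.63],[0,-8.3,20,0,0,0,0.63],[0,-9,22,0,0,0,0.63],[0,-9.7,24,0,0,0,0.63]]';python3 tip.py w14
```

```text
time: 15.82
tool_pos: [437.0, 7.9, 75.5]
tcp_rot: [-90.0, -0.0, 173.5]
ft_force: [0.4, 3.2, 2.3]
finger_gap: 31.7
[437.    7.9  75.5] [-90.   -0.  173.5] [0.4 3.2 2.3] 31.72148778817553
tip y [-25.3 -22.4 -21.2] inner z [13.  13.8]
tip y [-23.1 -21.1 -18.5] inner z [16.4 16.5]
```

View pics/w14.png

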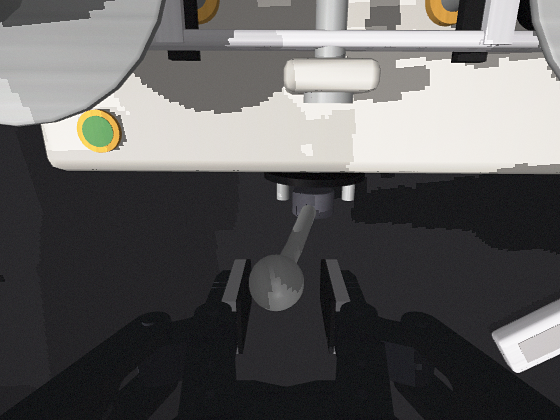

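View pics/w14s.png

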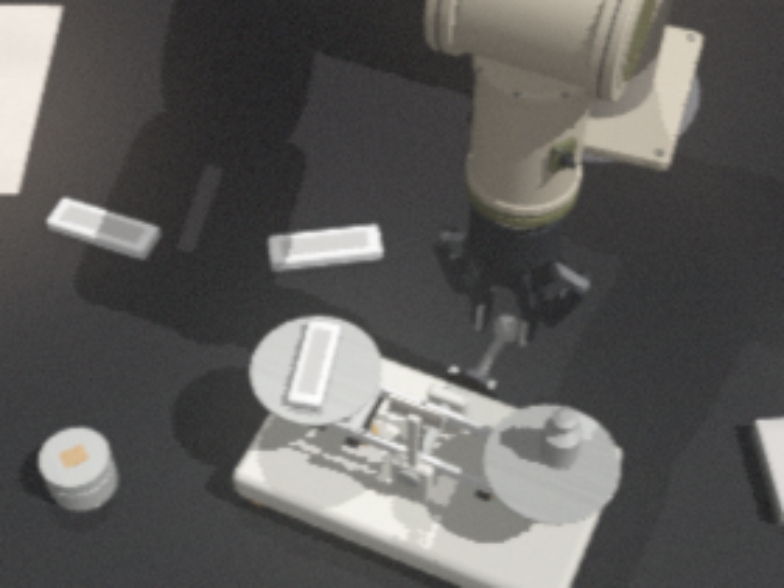

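The lever follows the left finger with a force of about 3 N. Continuing.

```bash
python3 -m crank '[[0,-0.5,2,0,0,0,0.63],[0,-1,4,0,0,0,0.63],[0,-1.6,6,0,0,0,0.63],[0,-2,8,0,0,0,0.63],[0,-2.4,10,0,0,0,0.63],[0,-2.7,12,0,0,0,0.63],[0,-2.9,14,0,0,0,0.63],[0,-3.1,16,0,0,0,0.63],[0,-3.3,18,0,0,0,0.63],[0,-3.4,20,0,0,0,0.63],[0,-3.4,22,0,0,0,0.63],[0,-3.4,24,0,0,0,0.63]]';python3 tip.py w15
```

```text
time: 17.42
tool_pos: [434.2, -15.9, 78.9]
tcp_rot: [-90.0, -0.0, 173.5]
ft_force: [-0.6, 2.6, 0.3]
finger_gap: 31.8
[434.2 -15.9  78.9] [-90.   -0.  173.5] [-0.6  2.6  0.3] 31.755837900580236
tip y [-24.9 -22.5 -21. ] inner z [13.2 13.9]
tip y [-23.4 -20.7 -19.5] inner z [16.4 16.5]
```

View pics/w15.png

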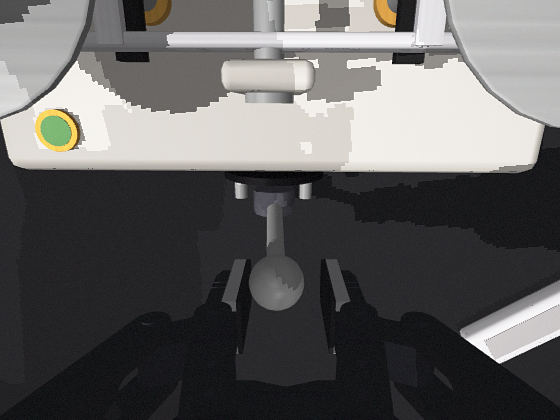

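The lever is upright at mid-swing. Continuing, and now descending.

```bash
python3 -m crank '[[0,0,2,0,0,0,0.63],[0,0.2,4,0,0,0,0.63],[0,0.4,6,0,0,0,0.63],[0,0.7,8,0,0,0,0.63],[0,1,10,0,0,0,0.63],[0,1.4,12,0,0,0,0.63],[0,1.8,14,0,0,0,0.63],[0,2.2,16,0,0,0,0.63],[0,2.7,18,0,0,0,0.63],[0,3.2,20,0,0,0,0.63],[0,3.8,22,0,0,0,0.63],[0,4.5,24,0,0,0,0.63]]';python3 tip.py w16
```

```text
time: 19.02
tool_pos: [431.5, -39.7, 74.4]
tcp_rot: [-90.0, 0.0, 173.5]
ft_force: [0.6, 1.3, 1.5]
finger_gap: 31.7
[431.5 -39.7  74.4] [-90.    0.  173.5] [0.6 1.3 1.5] 31.676732034382148
tip y [-24.3 -21.3 -13.1] inner z [13.1 13.7]
tip y [-23.1 -20.9 -18.9] inner z [16.4 16.5]
```

View pics/w16.png

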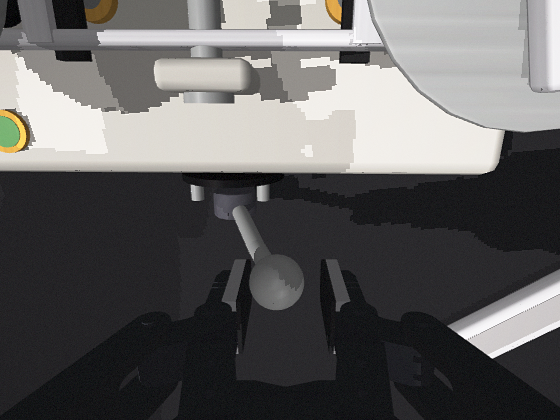

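View pics/w16s.png

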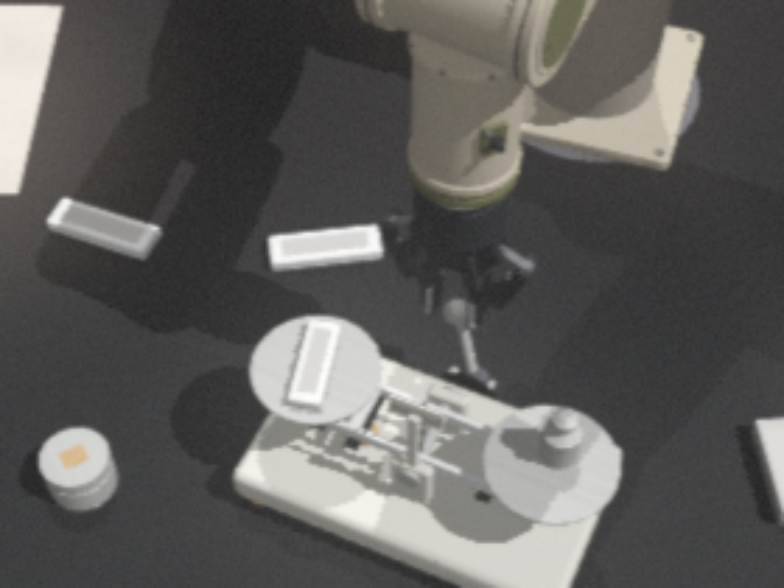

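```bash
python3 -m crank '[[0,0.6,1.5,0,0,0,0.63],[0,1.2,3,0,0,0,0.63],[0,1.9,4.5,0,0,0,0.63],[0,2.6,6,0,0,0,0.63],[0,3.2,7.5,0,0,0,0.63],[0,4,9,0,0,0,0.63],[0,4.8,10.5,0,0,0,0.63],[0,5.6,12,0,0,0,0.63],[0,6.4,13.5,0,0,0,0.63],[0,7.2,15,0,0,0,0.63],[0,7.9,16,0,0,0,0.63],[0,7.9,16,0,0,0,0.63]]';python3 tip.py w17
```

```text
time: 20.62
tool_pos: [429.9, -54.9, 66.6]
tcp_rot: [-90.1, 0.0, 173.5]
ft_force: [0.5, 4.7, 2.2]
finger_gap: 31.6
[429.9 -54.9  66.6] [-90.1   0.  173.5] [0.5 4.7 2.2] 31.594469460614782
tip y [-17.4 -13.7 -13. ] inner z [13.  13.5]
tip y [-23.3 -20.9 -19.1] inner z [16.4 16.5]
```

View pics/w17.png

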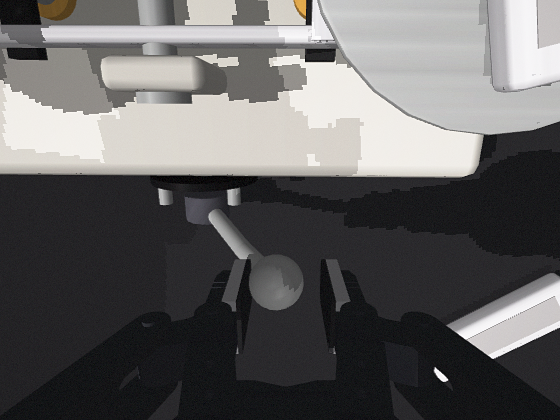

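View pics/w17s.png

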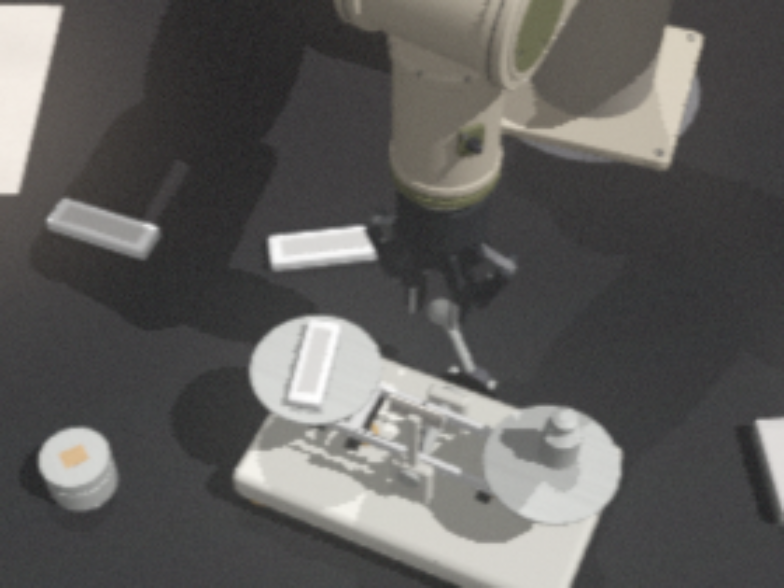

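The knob is at (276,282), almost at the far stop. I'll push 1.5 mm more to feel for the stop.

```bash
python3 -m crank '[[0,0.4,0.8,0,0,0,0.63],[0,0.8,1.6,0,0,0,0.63],[0,0.8,1.6,0,0,0,0.63]]';python3 tip.py w18; python3 - <<'E'
from h import *
f=np.load("pics/w18.npz");pose=(f["P"],f["A"]);p=f["p"]
g=cv2.cvtColor(p,cv2.COLOR_RGB2GRAY)
c=cv2.HoughCircles(cv2.GaussianBlur(g[230:330,240:320],(3,3),0),cv2.HOUGH_GRADIENT,1,50,param1=60,param2=12,minRadius=22,maxRadius=32);print(c)
k=c[0,0,:2]+[240,230]
X=plane("wrist",k,94,pose);print("knob",X,"travel",np.hypot(*(X[:2]-[439.7,32.0])))
E
```

```text
time: 21.1
tool_pos: [430.1, -55.3, 66.3]
tcp_rot: [-90.2, 0.0, 173.5]
ft_force: [-0.4, 10.9, 7.3]
finger_gap: 31.7
[430.1 -55.3  66.3] [-90.2   0.  173.5] [-0.4 10.9  7.3] 31.71547716582857
tip y [-17.6 -13.7 -13. ] inner z [13.1 13.6]
tip y [-23.3 -21.  -18.6] inner z [16.5 16.5]
[[[33.5 52.5 28.8]]]
knob [432.77369433 -51.20735543  94.        ] travel 83.4951358325052
```

The stop is felt: the force rises to 11 N without further travel, and total knob travel is about 84 mm. I'll back off to the middle of the cage and wait.

```bash
python3 -m crank '[[0,-0.8,-1.6,0,0,0,0.63],[0,-0.8,-3.5,0,0,0,0.63],[0,-0.8,-4.5,0,0,0,0.63],[0,-0.8,-4.5,0,0,0,0.63],[0,-0.8,-4.5,0,0,0,0.63],[0,-0.8,-4.5,0,0,0,0.63],[0,-0.8,-4.5,0,0,0,0.63],[0,-0.8,-4.5,0,0,0,0.63],[0,-0.8,-4.5,0,0,0,0.63],[0,-0.8,-4.5,0,0,0,0.63],[0,-0.8,-4.5,0,0,0,0.63],[0,-0.8,-4.5,0,0,0,0.63]]';python3 tip.py w19 | head -1
python3 -m crank '[[0,0,0,0,0,0,0.63],[0,0,0,0,0,0,0.63],[0,0,0,0,0,0,0.63],[0,0,0,0,0,0,0.63],[0,0,0,0,0,0,0.63],[0,0,0,0,0,0,0.63],[0,0,0,0,0,0,0.63],[0,0,0,0,0,0,0.63],[0,0,0,0,0,0,0.63],[0,0,0,0,0,0,0.63],[0,0,0,0,0,0,0.63],[0,0,0,0,0,0,0.63]]';python3 tip.py w20 | head -1
python3 -m crank '[[0,0,0,0,0,0,0.63],[0,0,0,0,0,0,0.63],[0,0,0,0,0,0,0.63],[0,0,0,0,0,0,0.63],[0,0,0,0,0,0,0.63],[0,0,0,0,0,0,0.63],[0,0,0,0,0,0,0.63],[0,0,0,0,0,0,0.63],[0,0,0,0,0,0,0.63],[0,0,0,0,0,0,0.63],[0,0,0,0,0,0,0.63],[0,0,0,0,0,0,0.63]]';python3 tip.py w21 | head -1; python3 - <<'E'
from h import *
a=np.load("pics/w17.npz")["p"];i=[np.load(f"pics/w{k}.npz")["p"] for k in(19,20,21)]
print([np.abs(i[k].astype(int)-i[k-1]).mean() for k in(1,2)])
q,e=snapshot("top");cv2.imwrite(f"pics/t21.png",cv2.resize(q[120:260,190:370],None,fx=4,fy=4)[:,:,::-1])
E
```

```text
time: 22.7
tool_pos: [430.1, -52.6, 66.5]
tcp_rot: [-90.0, -0.0, 173.5]
ft_force: [0.1, 0.3, -0.6]
finger_gap: 31.5
[430.1 -52.6  66.5] [-90.   -0.  173.5] [ 0.1  0.3 -0.6] 31.513383466220088
time: 24.3
tool_pos: [430.1, -52.6, 66.5]
tcp_rot: [-90.0, -0.0, 173.5]
ft_force: [-0.0, 0.6, -0.1]
finger_gap: 31.5
[430.1 -52.6  66.5] [-90.   -0.  173.5] [-0.   0.6 -0.1] 31.54356037142097
time: 25.9
tool_pos: [430.1, -52.6, 66.5]
tcp_rot: [-90.0, -0.0, 173.5]
ft_force: [0.7, 0.0, -0.2]
finger_gap: 31.8
[430.1 -52.6  66.5] [-90.   -0.  173.5] [ 0.7  0.  -0.2] 31.759411278752996
[np.float64(2.223812358276644), np.float64(2.2143835034013604)]
```

View pics/w21.png

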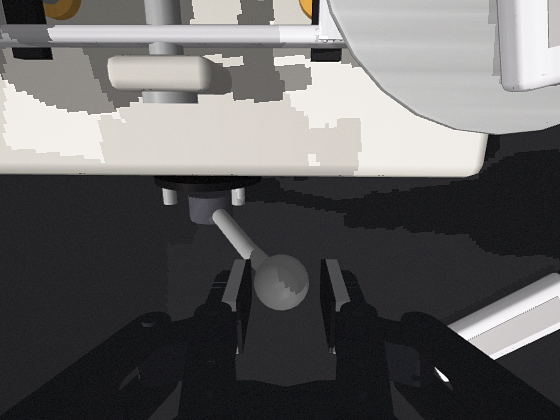

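View pics/w21s.png

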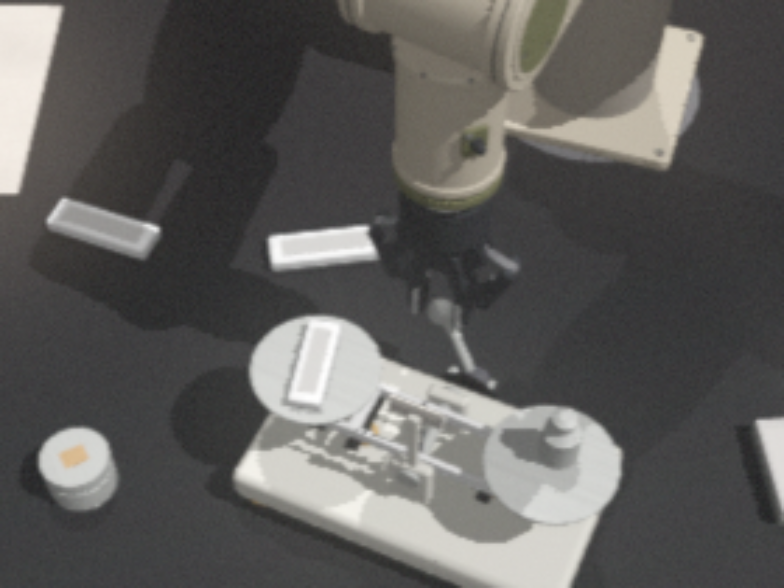

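The beam has hung still for more than 3 s. It is slightly tilted and clear of its stops, and the lever is at its right stop. Now back the same way, with the right finger pushing left.

```bash
python3 -m crank '[[0,0,-2,0,0,0,0.63],[0,0,-4,0,0,0,0.63],[0,-1.3,-6,0,0,0,0.63],[0,-2.5,-8,0,0,0,0.63],[0,-3.6,-10,0,0,0,0.63],[0,-4.8,-12,0,0,0,0.63],[0,-5.8,-14,0,0,0,0.63],[0,-6.7,-16,0,0,0,0.63],[0,-7.6,-18,0,0,0,0.63],[0,-8.3,-20,0,0,0,0.63],[0,-9,-22,0,0,0,0.63],[0,-9.7,-24,0,0,0,0.63]]';python3 tip.py w22
python3 -m crank '[[0,-0.5,-2,0,0,0,0.63],[0,-1,-4,0,0,0,0.63],[0,-1.6,-6,0,0,0,0.63],[0,-2,-8,0,0,0,0.63],[0,-2.4,-10,0,0,0,0.63],[0,-2.7,-12,0,0,0,0.63],[0,-2.9,-14,0,0,0,0.63],[0,-3.1,-16,0,0,0,0.63],[0,-3.3,-18,0,0,0,0.63],[0,-3.4,-20,0,0,0,0.63],[0,-3.4,-22,0,0,0,0.63],[0,-3.4,-24,0,0,0,0.63]]';python3 tip.py w23
```

```text
time: 27.55
tool_pos: [432.8, -28.5, 76.2]
tcp_rot: [-90.0, -0.0, 173.5]
ft_force: [-0.5, -2.2, 1.6]
finger_gap: 31.7
[432.8 -28.5  76.2] [-90.   -0.  173.5] [-0.5 -2.2  1.6] 31.675902837274965
tip y [-23.5 -20.6 -19. ] inner z [14.9 15. ]
tip y [-25.1 -22.3 -21.3] inner z [13.  13.5]
time: 29.15
tool_pos: [435.5, -4.7, 79.6]
tcp_rot: [-90.0, -0.0, 173.5]
ft_force: [-0.2, -1.4, 1.6]
finger_gap: 31.3
[435.5  -4.7  79.6] [-90.   -0.  173.5] [-0.2 -1.4  1.6] 31.327590887594965
tip y [-23.4 -21.  -19.5] inner z [14.9 15. ]
tip y [-25.2 -22.5 -20.6] inner z [12.8 13.4]
```

View pics/w23.png

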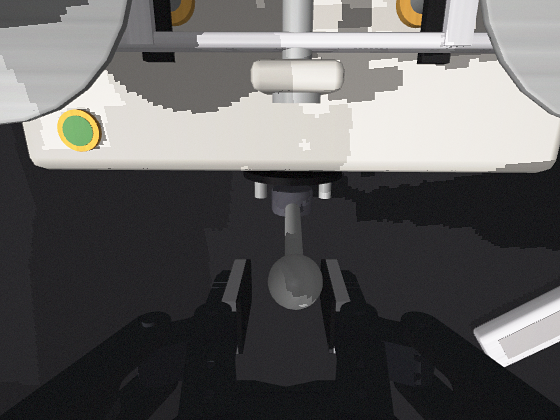

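Upright again. I'll finish the return.

```bash
python3 -m crank '[[0,0,-2,0,0,0,0.63],[0,0.2,-4,0,0,0,0.63],[0,0.4,-6,0,0,0,0.63],[0,0.7,-8,0,0,0,0.63],[0,1,-10,0,0,0,0.63],[0,1.4,-12,0,0,0,0.63],[0,1.8,-14,0,0,0,0.63],[0,2.2,-16,0,0,0,0.63],[0,2.7,-18,0,0,0,0.63],[0,3.2,-20,0,0,0,0.63],[0,3.8,-22,0,0,0,0.63],[0,4.5,-24,0,0,0,0.63]]';python3 tip.py w24|head -1
python3 -m crank '[[0,0.6,-1.5,0,0,0,0.63],[0,1.2,-3,0,0,0,0.63],[0,1.9,-4.5,0,0,0,0.63],[0,2.6,-6,0,0,0,0.63],[0,3.2,-7.5,0,0,0,0.63],[0,4,-9,0,0,0,0.63],[0,4.8,-10.5,0,0,0,0.63],[0,5.6,-12,0,0,0,0.63],[0,6.4,-13.5,0,0,0,0.63],[0,7.2,-15,0,0,0,0.63],[0,7.2,-15,0,0,0,0.63]]';python3 tip.py w25
```

```text
time: 30.75
tool_pos: [438.2, 19.1, 75.0]
tcp_rot: [-90.0, -0.0, 173.5]
ft_force: [-0.6, -1.5, 1.9]
finger_gap: 31.8
[438.2  19.1  75. ] [-90.   -0.  173.5] [-0.6 -1.5  1.9] 31.767210315614268
time: 32.22
tool_pos: [439.9, 34.0, 67.8]
tcp_rot: [-90.0, -0.0, 173.5]
ft_force: [-0.2, -0.6, 0.5]
finger_gap: 31.6
[439.9  34.   67.8] [-90.   -0.  173.5] [-0.2 -0.6  0.5] 31.550429961330916
tip y [-23.5 -20.7 -18.8] inner z [14.9 15. ]
tip y [-16.6 -13.6 -13.1] inner z [12.9 13.4]
```

View pics/w25.png

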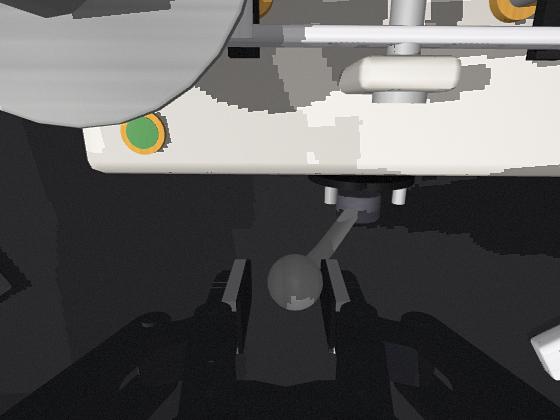

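The knob (295,282) is 1–2 mm short of its starting place. I'll push on until the stop is felt.

```bash
python3 -m crank '[[0,0.5,-1,0,0,0,0.63],[0,1,-2,0,0,0,0.63],[0,1.4,-3,0,0,0,0.63],[0,1.4,-3,0,0,0,0.63]]';python3 tip.py w26 |head -1
```

```text
time: 32.83
tool_pos: [440.3, 36.8, 66.5]
tcp_rot: [-90.0, 0.0, 173.5]
ft_force: [-0.9, -3.8, 3.0]
finger_gap: 31.8
[440.3  36.8  66.5] [-90.    0.  173.5] [-0.9 -3.8  3. ] 31.82499863572167
```

```bash
python3 -m crank '[[0,0.4,-0.8,0,0,0,0.63],[0,0.8,-1.6,0,0,0,0.63],[0,0.8,-1.6,0,0,0,0.63]]';python3 tip.py w27 |head -1
```

```text
time: 33.3
tool_pos: [440.5, 37.9, 65.9]
tcp_rot: [-89.9, 0.0, 173.5]
ft_force: [-2.2, -7.6, 4.5]
finger_gap: 31.7
[440.5  37.9  65.9] [-89.9   0.  173.5] [-2.2 -7.6  4.5] 31.65076941203613
```

The stop is felt at -7.6 N. I'll re-centre, open the jaws and rise clear.

```bash
python3 -m crank '[[0,-0.5,2,0,0,0,0.63],[0,-0.5,5,0,0,0,0.55],[0,-0.5,5.5,0,0,0,0.5],[0,-0.5,5.5,0,0,0,0.5],[0,-8,5.5,0,0,0,0.5],[0,-25,5.5,0,0,0,0.5],[0,-60,5.5,0,0,0,0.5],[0,-105,5.5,0,0,0,0.5],[20,-135,5.5,0,0,0,0.5],[30,-148,5.5,0,0,0,0.5],[30,-150,5.5,0,0,0,0.5],[30,-150,5.5,0,0,0,0.5]]';python3 tip.py w28; python3 - <<'E'
from h import *
q,e=snapshot("top");cv2.imwrite(f"pics/t28.png",cv2.resize(q[120:260,190:370],None,fx=4,fy=4)[:,:,::-1])
E
```

```text
time: 34.9
tool_pos: [409.8, 36.4, 214.7]
tcp_rot: [-90.0, -0.1, 173.5]
ft_force: [-0.3, -0.2, -0.5]
finger_gap: 42.3
[409.8  36.4 214.7] [-9.000e+01 -1.000e-01  1.735e+02] [-0.3 -0.2 -0.5] 42.312228519604666
tip y [-24.5 -21.5 -19.9] inner z [20.4 20.5]
tip y [-24.7 -21.5 -20.4] inner z [21.9 22. ]
```

View pics/w28.png

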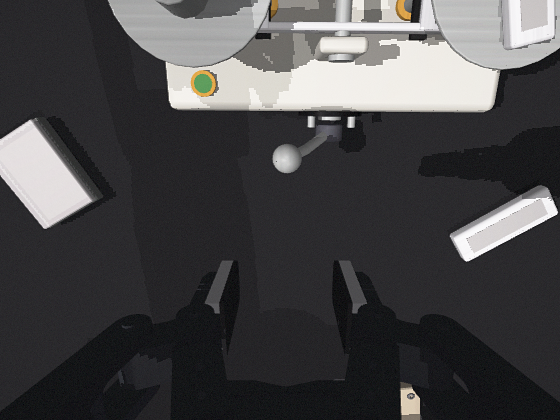

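View pics/w28s.png

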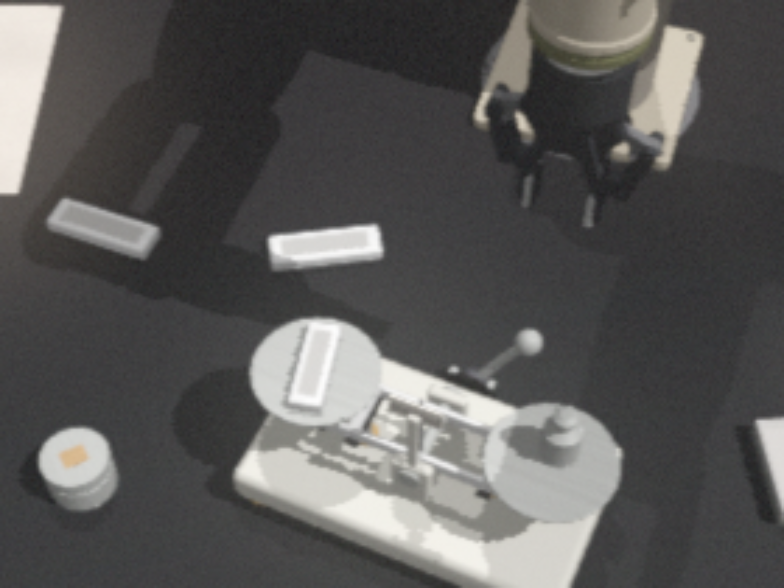

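The arm is clear. The knob in the scene crop (529,342) matches its place at the start (528,341). The bar and weight stand on their pans. One numeric check, then I'll hand in.

```bash
python3 - <<'E'
from h import *
f=np.load("pics/w28.npz");pose=(f["P"],f["A"]);print("knob",plane("wrist",(287,158),93,pose))
a=cv2.imread("pics/w11s.png",0);b=cv2.imread("pics/w28s.png",0)
for n,(x0,y0,x1,y1) in {"knob":(505,320,550,365),"bar":(285,315,345,415),"weight":(535,400,590,475),"pot":(35,425,120,515)}.items():
    r=cv2.matchTemplate(b[y0-15:y1+15,x0-15:x1+15],a[y0:y1,x0:x1],cv2.TM_CCOEFF_NORMED);_,m,_,l=cv2.minMaxLoc(r);print(n,"shift px (2.8x)",l[0]-15,l[1]-15,round(m,3))
print(sense()["qd"].round(2))
hand_in()
E
```

```text
knob [442.64530619  30.57542668  93.        ]
knob shift px (2.8x) 1 1 0.995
bar shift px (2.8x) 0 0 0.999
weight shift px (2.8x) 0 0 0.999
pot shift px (2.8x) 0 0 1.0
[-0.07 -0.09 -0.19 -0.01  0.14  0.06]
the job is handed in; nothing more can be done
```

I placed the bar on the empty pan, did the weighing, and handed the job in at about 35 s. No verdict was reported, so the result below rests on my own checks.

- **Bar:** I picked the 84 × 28 mm bar, not the two longer look-alikes, laid it flat within about 2 mm of the right-hand pan's centre and let go with the beam arrested.
- **Weighing:** I eased the lever over at about 2 mm per 1/8 s until I felt the stop. With nothing touching the pans, the beam then hung free for over 4 s. It looked slightly tilted, clear of its stops and steady, judged from pictures 1.6 s apart and not from a measured tilt or pointer reading. I then eased the lever back until I felt the arrested stop.
- **Last checks:** Compared with the picture taken before the lever moved, the bar, the weight and the pot showed no shift. The knob was back within about 1 mm of where it started. The gripper is well clear and reads no force. I checked the stone box only by eye and did not check the bottle.

**Disagreements and failures:**
- **Grip height:** The reported tool point sits about 42 mm beyond the real fingertips, where the text puts the tips 19 mm ahead of it. My first grasp therefore closed above the bar without touching it. I measured the offset with the wrist camera's depth image and corrected for it.
- **Knob position:** My first and last wrist-camera fixes on the knob were up to 3 mm from the multi-view value, though they agreed with each other to about 1 mm.

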